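# Open the touch-catch door of the specimen chamber

## Task

Open the specimen chamber, the white cabinet whose door has the round window, ready for loading: press its handleless door in near the free edge so that the catch lets go and the door pops ajar, then reach behind it and swing it wide open, square to the front of the cabinet or a bit further, and leave it standing there. Leave the door of the slotted cabinet shut.

Things in the scene. Friction and masses are not known exactly. Their poses are not given: they have to be found in the camera images.
- chamber: White bench cabinet, fixed, one ROUND dark window in its handleless door, one in its top. Box 120 (x) 170 (y) 160 mm high. Origin: centre of underside; z up; door faces own +x, away from the robot. Shut door: plate, inner face x=72, outer x=82, y -80 to 80, z 25 to 155 mm, 12 mm clear of the box; upright hinge axis x=72, y=-80. Free space over the box and 150 mm in front, from z=40 up.
- press_point (a point): On the door's outer face, 20 mm in from the free edge, 115 mm up; moves with the door. Pressed towards the box (cabinet -x) 6 mm, the catch lets go; hard stop at 9 mm. Needs 5 N, but a moving tool feels up to 15 N: stop on depth or at 20 N. Back off 100 mm: a spring pops the door ajar. A striker sticks 45 mm out behind the edge, 40 to 65 mm up: keep fingertips above 75 mm.
- chamber_door (a joint): Angle of the round-window door, rad: 0 shut, -0.035 pressed to release, -0.06 stop, about 0.6 ajar (75 mm or more of room at the free edge), 1.57 square to the front, 1.85 stop. Opening swings the free edge from cabinet +y to +x, then on towards -y. Light friction, 0.3 N at 110 mm from the hinge: it stays where left. The spring does not act beyond ajar; the catch does not close again.
- store_door (a joint): Angle of the other door, rad, 0 shut, same sense; to be left shut. It is on a second, fixed white cabinet of the same size and make, with six straight dark slots in its door and six in its top. The two stand side by side, 250 to 400 mm between centres, either one on the left, both turned up to 18 degrees.
There are look-alikes about, which are no part of the job. What is shaped like the chamber but red is not meant. Leave any red look-alike of the part that bears store_door alone.

How it is judged:
By the outcome, as a careful person would: the job done as asked, in the order asked, and still so for the second after the job is handed in, with the robot touching nothing.
It also fails if it takes over 48 s, if anything falls off the work surface, if the arm or the gripper's body presses on something with over 40 N, if the wrist force passes 120 N, or if a joint passes its speed limit or range.

## Robot

A 6-joint arm with a two-finger parallel gripper is mounted at the origin on the work surface. World frame = base frame: x ahead of the robot, y to its left, z up, the work surface at z = 0. Lengths are in m, angles in degrees, forces in N, time in s.
With the tool pointing down it reaches from about 0.375 to 0.925 m from the base axis. Payload 5.7 kg.
Tool frame: the origin (TCP) lies between the finger pads; the fingertips stand 25 mm ahead of it and the grasp point (between the pads) lies 6 mm ahead of it; z points along the fingers, y is the line along which they close (so a half turn about z gives the same grasp; the last joint's range is limited). The gripper opens to 88 mm and grips with 3 to 60 N. Pads are 20 mm wide; open, the fingers measure 115 mm over their backs; the gripper's body (75 mm by 178 mm) begins 61 mm behind the grasp point.
Start: joints at [69.551, 20.558, 86.54, -0, 72.909, -6.595], TCP at [0.144, 0.583, 0.248] pointing down, gripper open.
Joint ranges: [-170.27, 170.27], [-57.76, 135], [12.27, 136.19], [-55.21, 235.2], [11.17, 155.16], [-170.74, 170.74]. Speed limits (degrees/s): [136.94, 136.94, 180, 180, 180, 180].

## Interface

Orientations are given as [roll, pitch, yaw] about the fixed x, y, z axes, in that order (R = Rz(yaw) Ry(pitch) Rx(roll)).
In Python, from bench import manip, claw, planner, viewer, job, telemetry gives the robot as it stands. Calls block until the motion is done:
- manip.movep(position, orientation): joint-space move of the TCP to a pose.
- manip.move_straight(position, orientation=None, velocity=0.15): straight line of the TCP; orientation=None keeps the orientation; velocity is the mean speed in m/s.
- manip.set_joints(angles): joint-space move.
- claw.gripper_to(opening, grasp_force=None): finger opening in m; grasp_force is the grip in N (None keeps the last); returns when the fingers have stopped.
- manip.sleep(seconds).
- planner.inverse_kinematics(position, orientation): joint angles nearest the present ones, or None.
- viewer.camera(name): name is "scene" or "top" or "wrist"; returns a dict with "img" (400x640x3 uint8, red, green, blue), "intrinsics" (3x3 intrinsics, pixels), "pose" (4x4, takes a point from camera to world coordinates). Camera axes: x right, y down, z forward; pixel columns grow to the right and rows downward; lengths in m; the calibration is good to about 2 mm. A picture is of the moment at which its call begins. There is no depth.
A pose or a line that the arm cannot do raises manip.PlanningError and nothing moves.
- job.close_job(): hands the job in; it is judged then, once.
Readings, each from a call of its own:
- telemetry.read_time_s(): time.
- telemetry.read_q(): joint angles.
- telemetry.read_joint_velocities(): joint speeds.
- telemetry.read_joint_efforts(): joint torques, N m.
- telemetry.read_tool_pos(): TCP position.
- telemetry.read_tool_rot(): TCP orientation.
- telemetry.read_force(): force on the tool from outside, world axes, zero at the start.
- telemetry.read_ft_torque(): the same for the moment, N m.
- telemetry.read_opening(): finger opening in m.
- telemetry.read_gripper_force(): force on a finger pad.
Only numpy, scipy, OpenCV 4.12 (cv2) and the standard library are available. Lean on these libraries where they do the work, as an engineer would, in place of code of your own. Each camera call takes 0.05 s, during which the arm holds its last target. There are 200 camera calls.

## Working session

There is one attempt and no reset: what is moved stays moved. The work goes in short steps, each a Python script; the robot and the scene stay as the last script left them, time stands still between calls to the robot, and variables do not carry over. Pictures are saved under pics/ and viewed, at most 10 in all, crops included, and the job is handed in when it is done.

```bash
mkdir -p pics; ls; python3 - <<'E'
from bench import viewer,telemetry
import cv2,numpy as np
np.set_printoptions(precision=4,suppress=True)
for n in("scene","top"):
    c=viewer.camera(n);cv2.imwrite(f"pics/{n}0.png",c["img"][:,:,::-1]);np.savez(f"{n}0.npz",**c)
    print(n,c["intrinsics"],c["pose"])
print(telemetry.read_time_s())
E
```

```text
pics
scene [[407.4465   0.     311.3306]
 [  0.     407.4465 204.1766]
 [  0.       0.       1.    ]] [[-0.8571  0.4858 -0.1713  0.569 ]
 [ 0.5152  0.8081 -0.2857  0.2876]
 [-0.0004 -0.3331 -0.9429  1.1179]
 [ 0.      0.      0.      1.    ]]
top [[515.3394   0.     312.2611]
 [  0.     515.3394 198.9409]
 [  0.       0.       1.    ]] [[ 0.0087 -0.9968  0.08    0.2756]
 [-0.9996 -0.0108 -0.0252  0.0114]
 [ 0.026  -0.0797 -0.9965  1.3368]
 [ 0.      0.      0.      1.    ]]
0.1
```

View pics/top0.png

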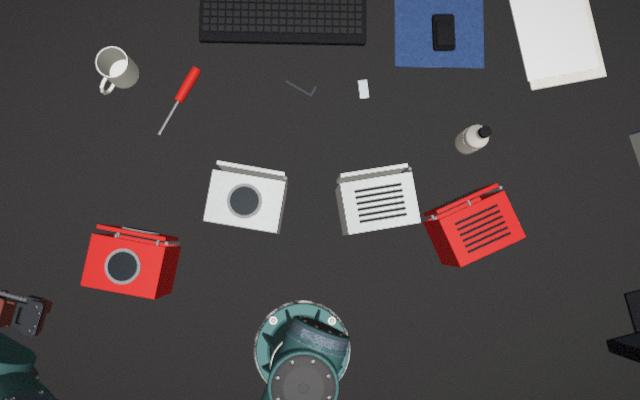

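View pics/scene0.png

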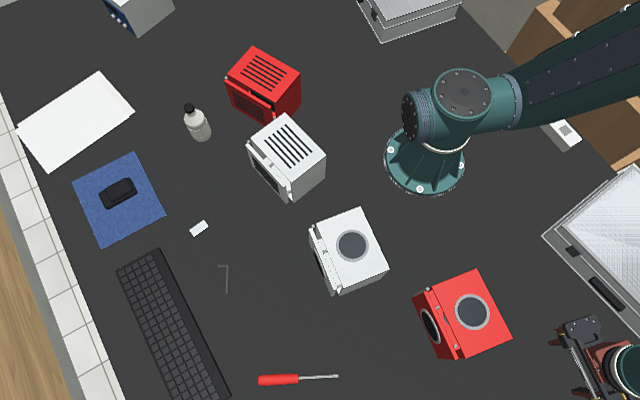

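Candidates in the top view are white round-window (245,200), white slotted (380,200), red round (130,262) and red slotted (475,225). I choose the white one at (245,200), and I'll check it with a close crop and measurement.

```bash
cat > h.py <<'E'
import numpy as np,cv2
np.set_printoptions(precision=4,suppress=True)
def load(n): return dict(np.load(n))
def ray(c,uv):
    K,T=c["intrinsics"],c["pose"]; d=T[:3,:3]@np.linalg.inv(K)@np.r_[uv,1.]
    return T[:3,3],d/np.linalg.norm(d)
def onplane(c,uv,z):
    o,d=ray(c,uv); return o+d*(z-o[2])/d[2]
def cross(c1,u1,c2,u2):
    o1,d1=ray(c1,u1);o2,d2=ray(c2,u2)
    s=np.linalg.lstsq(np.c_[d1,-d2],o2-o1,rcond=None)[0]
    p,q=o1+s[0]*d1,o2+s[1]*d2
    return (p+q)/2,np.linalg.norm(p-q)
def proj(c,p):
    T=np.linalg.inv(c["pose"]);q=c["intrinsics"]@(T[:3,:3]@p+T[:3,3]);return q[:2]/q[2]
E
python3 - <<'E'
from h import *
out=[]
for n,(x,y,w,h) in dict(top=(195,150,100,90),scene=(295,200,100,100)).items():
    c=load(n+"0.npz");im=c["img"]
    hsv=cv2.cvtColor(im,cv2.COLOR_RGB2HSV)
    crop=im[y:y+h,x:x+w]; out.append(cv2.resize(crop,(390,390*h//w if 0 else 390),interpolation=cv2.INTER_CUBIC))
    for t in(190,225,238):
        m=((hsv[...,1]<40)&(hsv[...,2]>t)).astype(np.uint8)
        cs,_=cv2.findContours(m,cv2.RETR_EXTERNAL,cv2.CHAIN_APPROX_NONE)
        for k in cs:
            a=cv2.contourArea(k); r=cv2.minAreaRect(k)
            if a>40 and x<r[0][0]<x+w and y<r[0][1]<y+h: print(n,t,a,cv2.approxPolyDP(k,3,True)[:,0].tolist())
cv2.imwrite("pics/crop.png",np.hstack(out)[:,:,::-1])
for n in("top","scene"):
    c=load(n+"0.npz");im=c["img"];g=im.max(2);sat=im.max(2).astype(int)-im.min(2)
    m=((g<110)&(g>45)).astype(np.uint8)
    cs,_=cv2.findContours(m,cv2.RETR_LIST,cv2.CHAIN_APPROX_NONE)
    for k in cs:
        a=cv2.contourArea(k)
        x0=(245,200) if n=="top" else (352,245)
        if 300<a<2000 and cv2.pointPolygonTest(k,x0,False)>0: print(n,cv2.fitEllipse(k),a)
E
```

```text
top 190 3716.0 [[213, 170], [205, 220], [276, 232], [283, 181]]
top 190 163.5 [[217, 161], [284, 174]]
scene 190 3835.5 [[360, 207], [317, 223], [321, 239], [317, 240], [312, 228], [309, 229], [331, 284], [338, 292], [341, 287], [336, 286], [341, 282], [345, 287], [388, 269]]
scene 225 3749.5 [[360, 207], [317, 223], [322, 240], [317, 240], [309, 229], [334, 289], [341, 281], [344, 287], [388, 269]]
scene 238 52.0 [[309, 229], [335, 288]]
scene 238 972.5 [[317, 223], [332, 259], [329, 247], [333, 245], [332, 250], [340, 259], [353, 263], [339, 257], [335, 240], [350, 227], [366, 235], [359, 228], [365, 222], [388, 269], [360, 207]]
top ((243.73245239257812, 200.3578338623047), (26.967266082763672, 27.19957160949707), 71.59246063232422) 574.5
scene ((351.8951416015625, 244.90948486328125), (24.75667953491211, 26.157867431640625), 96.32963562011719) 507.0
```

View pics/crop.png

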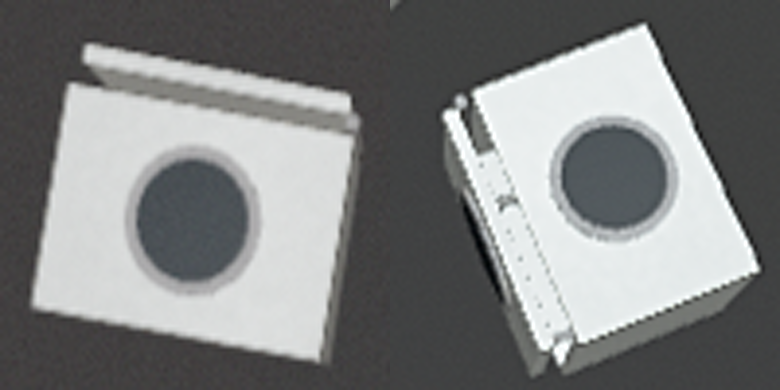

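The crop confirms a white cabinet with a round window in its top (top view 244,200; scene view 352,245) and in its door. The door is shut, with its hinge at the end facing the slotted cabinet.

```bash
cat > frame.py <<'E'
from h import *
t,s=load("top0.npz"),load("scene0.npz")
U=dict(FL=((213,170),(345,287)),NL=((205,220),(388,269)),NR=((276,232),(360,207)),FR=((283,181),(317,223)),W=((243.73,200.36),(351.9,244.9)))
if __name__=="__main__":
    for k,(a,b) in U.items(): print(k,*cross(t,a,s,b),onplane(t,a,.16),onplane(s,b,.16))
    print("door top L,R",onplane(t,(217.5,161.5),.155),onplane(t,(284.5,174),.155))
    print("door top scene R,L",onplane(s,(309,228.5),.155),onplane(s,(335,289),.155))
def frame(c,i):
    P={k:onplane(c,np.array(U[k][i],float),.16)[:2] for k in U}
    ctr=(P["FL"]+P["NL"]+P["NR"]+P["FR"])/4
    dy=P["FL"]+P["NL"]-P["NR"]-P["FR"]; dx=P["FL"]+P["FR"]-P["NL"]-P["NR"]
    return ctr,P["W"],np.degrees(np.arctan2(-dy[0],dy[1])),np.degrees(np.arctan2(dx[1],dx[0])),np.linalg.norm(dx)/2,np.linalg.norm(dy)/2
if __name__=="__main__":
    print(frame(t,0));print(frame(s,1))
E
python3 frame.py
```

```text
FL [0.4336 0.2114 0.156 ] 0.0030810049062202716 [0.4341 0.2095 0.16  ] [0.4332 0.2128 0.16  ]
NL [0.3197 0.2283 0.1437] 0.0011093235838401997 [0.3195 0.2249 0.16  ] [0.3235 0.2297 0.16  ]
NR [0.2935 0.0641 0.1531] 0.001003058028297561 [0.2937 0.0634 0.16  ] [0.2951 0.0661 0.16  ]
FR [0.4097 0.0487 0.1687] 0.00020244915073990157 [0.4106 0.0491 0.16  ] [0.4083 0.0465 0.16  ]
W [0.3652 0.1375 0.1626] 0.0007206262529382779 [0.3651 0.138  0.16  ] [0.3649 0.1368 0.16  ]
door top L,R [0.4546 0.2005 0.155 ] [0.4275 0.046  0.155 ]
door top scene R,L [0.4316 0.0471 0.155 ] [0.455  0.2043 0.155 ]
(array([0.3645, 0.1367]), array([0.3651, 0.138 ]), np.float64(-8.690569341417845), np.float64(-7.309008747702675), np.float64(0.11674677053546421), np.float64(0.16282219371546208))
(array([0.365 , 0.1388]), array([0.3649, 0.1368]), np.float64(-9.165552391038691), np.float64(-9.292641821797936), np.float64(0.11291720241846401), np.float64(0.1671150498162198))
```

```bash
cat > cab.py <<'E'
from h import *
C=np.array([.365,.1375]);YAW=np.radians(-8.9)
ex=np.array([np.cos(YAW),np.sin(YAW)]);ey=np.array([-ex[1],ex[0]])
H=C+.072*ex-.08*ey
def w(x,y,z): return [*(C+x*ex+y*ey),z]
def door(phi,r,off,z):   # point at r from hinge along door, off normal from inner face (+ = outside), plus tool rpy
    a=YAW-phi; n=np.array([np.cos(a),np.sin(a)]);u=np.array([-n[1],n[0]])
    return [*(H+r*u+off*n),z],[180,0,np.degrees(a)+90]
E
python3 - <<'E'
from cab import *
from bench import *
print(telemetry.read_tool_rot(),telemetry.read_force())
for args in((0,.14,.02,.3),(0,.14,.13,.128),(0,.14,.02,.128),(.6,.115,-.03,.128),(1.2,.115,-.014,.128),(1.68,.115,-.014,.128),(1.68,.115,-.014,.128)):
    p,o=door(*args)
    for d in(0,180): print(args,np.array(p),d,planner.inverse_kinematics(p,[180,0,(o[2]+d+180)%360-180]))
E
```

```text
[-179.9051   -0.0102  166.1482] [ 0.7399  0.2687 -0.3907]
(0, 0.14, 0.02, 0.3) [0.4652 0.1825 0.3   ] 0 [13.5009  9.5016 94.3686 -0.     76.1298 22.4009]
(0, 0.14, 0.02, 0.3) [0.4652 0.1825 0.3   ] 180 [  13.5009    9.5016   94.3686    0.       76.1298 -157.5991]
(0, 0.14, 0.13, 0.128) [0.5739 0.1655 0.128 ] 0 [ 9.4656 27.6419 94.0955 -0.     58.2626 18.3656]
(0, 0.14, 0.13, 0.128) [0.5739 0.1655 0.128 ] 180 [   9.4656   27.6419   94.0955    0.       58.2626 -161.6344]
(0, 0.14, 0.02, 0.128) [0.4652 0.1825 0.128 ] 0 [ 13.5009  20.99   106.4543  -0.      52.5557  22.4009]
(0, 0.14, 0.02, 0.128) [0.4652 0.1825 0.128 ] 180 [  13.5009   20.99    106.4543    0.       52.5557 -157.5991]
(0.6, 0.115, -0.03, 0.128) [0.4808 0.1516 0.128 ] 0 [  9.6479  21.2881 105.9189  -0.      52.793   52.9254]
(0.6, 0.115, -0.03, 0.128) [0.4808 0.1516 0.128 ] 180 [   9.6479   21.2881  105.9189    0.       52.793  -127.0746]
(1.2, 0.115, -0.014, 0.128) [0.5331 0.0856 0.128 ] 0 [  1.7893  23.7241 101.4738  -0.      54.8021  79.4442]
(1.2, 0.115, -0.014, 0.128) [0.5331 0.0856 0.128 ] 180 [   1.7893   23.7241  101.4738    0.       54.8021 -100.5558]
(1.68, 0.115, -0.014, 0.128) [0.5384 0.0308 0.128 ] 0 [ -4.0694  23.6809 101.5537  -0.      54.7654 101.0875]
(1.68, 0.115, -0.014, 0.128) [0.5384 0.0308 0.128 ] 180 [ -4.0694  23.6809 101.5537   0.      54.7654 -78.9125]
(1.68, 0.115, -0.014, 0.128) [0.5384 0.0308 0.128 ] 0 [ -4.0694  23.6809 101.5537  -0.      54.7654 101.0875]
(1.68, 0.115, -0.014, 0.128) [0.5384 0.0308 0.128 ] 180 [ -4.0694  23.6809 101.5537   0.      54.7654 -78.9125]
```

```bash
python3 - <<'E'
from cab import *
from bench import *
claw.gripper_to(0.0)
p,o=door(0,.14,.06,.30); manip.movep(p,o)
p,o=door(0,.14,.06,.128); manip.move_straight(p,o,velocity=.15)
print(telemetry.read_tool_pos(),telemetry.read_force(),telemetry.read_time_s(),telemetry.read_opening())
cv2.imwrite("pics/pre.png",cv2.resize(np.hstack([viewer.camera("top")["img"][100:260,180:440],viewer.camera("scene")["img"][160:320,250:510]]),None,fx=1.5,fy=1.5,interpolation=cv2.INTER_CUBIC)[:,:,::-1])
E
```

```text
[0.5053 0.1766 0.1287] [-0.1406  0.3774  0.3534] 4.7083 0.00044603658000997356
```

View pics/pre.png

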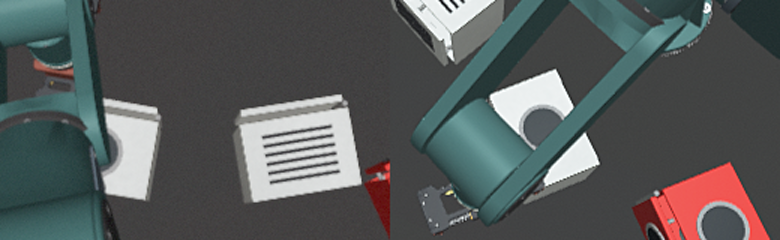

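The arm is over the chamber (scene crop, about 540,130), with the gripper in front of the door (about 445,210) and nothing touched. Next is the press.

```bash
python3 - <<'E'
from cab import *
from bench import *
n3=np.r_[ex,0]
f0=np.array(telemetry.read_force())
off=.06;contact=None;log=[]
def go(off,v):
    p,o=door(0,.14,off,.128); manip.move_straight(p,o,velocity=v)
    f=(np.array(telemetry.read_force())-f0)@n3
    a=(np.array(telemetry.read_tool_pos())[:2]-H)@ex
    log.append((round(off,4),round(a,4),round(f,2)));return f,a
go(.034,.08)
off=.034
while off>.004:
    off-=.0015; f,a=go(off,.02)
    if contact is None and f>2: contact=a
    if f>20 or (contact is not None and contact-a>=.0068): break
print(contact,log,telemetry.read_time_s())
E
```

```text
0.021201209897391198 [(0.034, np.float64(0.0335), np.float64(0.39)), (0.0325, np.float64(0.0328), np.float64(0.51)), (0.031, np.float64(0.031), np.float64(0.41)), (0.0295, np.float64(0.0294), np.float64(1.07)), (0.028, np.float64(0.0279), np.float64(0.69)), (0.0265, np.float64(0.0264), np.float64(0.74)), (0.025, np.float64(0.0249), np.float64(0.1)), (0.0235, np.float64(0.0237), np.float64(-0.2)), (0.022, np.float64(0.0222), np.float64(1.26)), (0.0205, np.float64(0.0212), np.float64(4.51)), (0.019, np.float64(0.0199), np.float64(5.54)), (0.0175, np.float64(0.0184), np.float64(5.92)), (0.016, np.float64(0.0171), np.float64(5.11)), (0.0145, np.float64(0.0157), np.float64(5.11)), (0.013, np.float64(0.0147), np.float64(7.26)), (0.0115, np.float64(0.0145), np.float64(10.57)), (0.01, np.float64(0.0144), np.float64(13.41)), (0.0085, np.float64(0.0143), np.float64(16.8))] 9.5333
```

```bash
python3 - <<'E'
from cab import *
from bench import *
p,o=door(0,.14,.125,.128); manip.move_straight(p,o,velocity=.2)
print(telemetry.read_force())
p[2]=.27; manip.move_straight(p,o,velocity=.2)
manip.set_joints([-25]+list(telemetry.read_q()[1:]) if 0 else list(np.r_[40,telemetry.read_q()[1:]]))
c=viewer.camera("top");s=viewer.camera("scene");np.savez("top1.npz",**c);np.savez("scene1.npz",**s)
cv2.imwrite("pics/ajar.png",cv2.resize(np.hstack([c["img"][100:260,180:440],s["img"][160:320,250:510]]),None,fx=1.5,fy=1.5,interpolation=cv2.INTER_CUBIC)[:,:,::-1])
print(telemetry.read_time_s())
E
```

```text
[-0.1037  0.6398  0.3638]
12.4083
```

View pics/ajar.png

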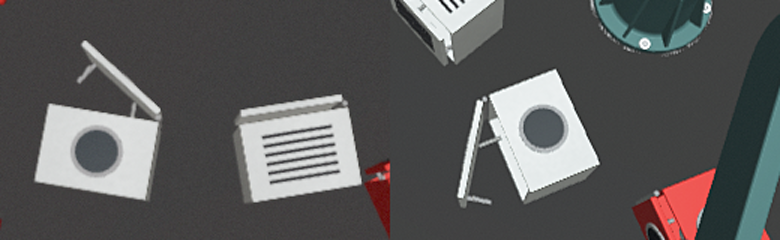

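The door stands ajar: its free edge is at crop (84,42) and its hinge at (160,112). The striker shows at (80,80), and a small stub near the hinge at (133,110). I'll measure the angle.

```bash
python3 - <<'E'
from cab import *
t,s=load("top1.npz"),load("scene1.npz")
q=lambda x,y,b:np.array(b)+np.array([x,y])/1.5
e,st=(q(84,42,(180,100)),q(133,103,(180,100)))
e2,st2=(q(460,203,(250-260,160)),q(480,146,(250-260,160)))
def loc(p): d=p[:2]-C; return np.array([d@ex,d@ey,p[2]])
for nm,p in(("edge top",onplane(t,e,.155)),("edge scene",onplane(s,e2,.155)),("x",cross(t,e,s,e2)[0]),("stub",cross(t,st,s,st2)[0])):
    l=loc(p);print(nm,p,l,"phi",np.arctan2(l[0]-.072,l[1]+.08),"r",np.hypot(l[0]-.072,l[1]+.08))
E
```

```text
edge top [0.5335 0.1597 0.155 ] [0.1631 0.048  0.155 ] phi 0.6184150289480441 r 0.15706966749159704
edge scene [0.539  0.1707 0.155 ] [0.1668 0.0598 0.155 ] phi 0.5958737569511858 r 0.1688558291564751
x [0.5394 0.1653 0.1217] [0.168  0.0544 0.1217] phi 0.6200983558082761 r 0.16514599341929134
stub [0.4547 0.0894 0.0442] [ 0.0961 -0.0336  0.0442] phi 0.4790613140356561 r 0.052248693631695514
```

```bash
python3 - <<'E'
from cab import *
from bench import *
p,o=door(.6,.12,-.04,.27); manip.movep(p,o)
p[2]=.128; manip.move_straight(p,o,velocity=.12)
f0=np.array(telemetry.read_force());log=[]
for phi in np.r_[.6,np.arange(.7,1.66,.08),1.68]:
    p,o=door(phi,.12,-.012,.128); manip.move_straight(p,o,velocity=.06)
    f=np.linalg.norm(np.array(telemetry.read_force())-f0); log.append((round(phi,2),round(f,1)))
    if f>15: break
print(log,telemetry.read_time_s())
p,o=door(phi,.12,-.045,.128); manip.move_straight(p,o,velocity=.08)
p[2]=.27; manip.move_straight(p,o,velocity=.15)
manip.set_joints(list(np.r_[45,telemetry.read_q()[1:]]))
c=viewer.camera("top");s=viewer.camera("scene");np.savez("top2.npz",**c);np.savez("scene2.npz",**s)
cv2.imwrite("pics/open.png",cv2.resize(np.hstack([c["img"][100:260,180:440],s["img"][160:320,250:510]]),None,fx=1.5,fy=1.5,interpolation=cv2.INTER_CUBIC)[:,:,::-1])
print(telemetry.read_time_s())
E
```

```text
[(np.float64(0.6), np.float64(0.6)), (np.float64(0.7), np.float64(0.9)), (np.float64(0.78), np.float64(0.4)), (np.float64(0.86), np.float64(1.8)), (np.float64(0.94), np.float64(1.6)), (np.float64(1.02), np.float64(2.3)), (np.float64(1.1), np.float64(1.7)), (np.float64(1.18), np.float64(1.5)), (np.float64(1.26), np.float64(0.9)), (np.float64(1.34), np.float64(0.8)), (np.float64(1.42), np.float64(0.5)), (np.float64(1.5), np.float64(0.7)), (np.float64(1.58), np.float64(1.2)), (np.float64(1.68), np.float64(1.3))] 19.525
22.8833
```

View pics/open.png

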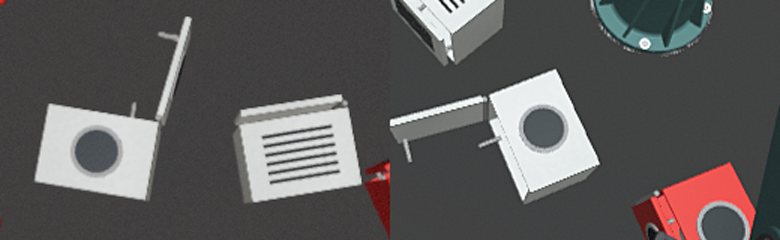

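The door stands wide open, its free edge at crop (187,16), and the slotted door is still shut. I'll check the angle from its top strip.

```bash
python3 - <<'E'
from cab import *
t,s=load("top2.npz"),load("scene2.npz")
for c,lab,pts in((t,"top",[(189,16,180),(163,116,180)]),(s,"scene",[(390,120,-10),(486,97,-10)])):
    P=[onplane(c,np.array([x/1.5+b,y/1.5+(100 if b==180 else 160)]),.155)[:2] for x,y,b in pts]
    d=P[0]-P[1];print(lab,P,"phi by strip",np.arctan2(d@ex,d@ey),"from hinge",np.arctan2((P[0]-H)@ex,(P[0]-H)@ey))
m=t["img"][108:182,278:310].min(2)
for r in range(4,74,8): 
    k=np.where(m[r]>165)[0]; print(r+108,k+278, [onplane(t,(278+k.mean(),r+108),.155)[:2] if len(k) else None])
E
```

```text
top [array([ 0.5769, -0.0022]), array([0.4199, 0.0363])] phi by strip 1.6556993437531118 from hinge 1.728093192002013
scene [array([ 0.5695, -0.0019]), array([0.4161, 0.0451])] phi by strip 1.7122328363751187 from hinge 1.7409777473821106
112 [304 305 306] [array([0.5737, 0.0001])]
120 [301 302 303 304] [array([0.5546, 0.0058])]
128 [299 300 301 302] [array([0.5357, 0.0102])]
136 [296 297 298 299 300] [array([0.5168, 0.0158])]
144 [294 295 296 297 298] [array([0.4979, 0.0203])]
152 [292 293 294 295] [array([0.4791, 0.0258])]
160 [289 290 291 292 293] [array([0.4603, 0.0314])]
168 [287 288 289 290] [array([0.4416, 0.0369])]
176 [285 286 287 288] [array([0.4229, 0.0413])]
```

```bash
python3 -c "
from bench import job;print(job.close_job())"
```

```text
the job is handed in; nothing more can be done
None
```

The white round-window chamber was pressed, popped ajar and swung open to about 1.68 rad (96°, measured from the top camera), the slotted cabinet's door still looked shut in the last pictures, and the job was handed in at about 23 s.

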